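# Close the paint pots, lightest colour first

## Robot

A 6-joint arm with a two-finger parallel gripper is mounted at the origin on the work surface. World frame = base frame: x ahead of the robot, y to its left, z up, the work surface at z = 0. Lengths are in m, angles in rad, forces in N, time in s.
With the tool pointing down it reaches from about 0.375 to 0.825 m from the base axis. Payload 5.5 kg.
Tool frame: the origin (TCP) lies between the finger pads; the fingertips stand 25 mm ahead of it and the grasp point (between the pads) lies 6 mm ahead of it; z points along the fingers, y is the line along which they close (so a half turn about z gives the same grasp; the last joint's range is limited). The gripper opens to 85 mm and grips with 20 to 120 N. Pads are 22 mm wide; open, the fingers measure 114 mm over their backs; the gripper's body (76 mm by 85 mm) begins 54 mm behind the grasp point. The pads swing forward as they close: fully open they stand 13 mm farther back than shut.
Start: joints at [1.143, 0.314, -0.047, 1.21, 0, 1.571], TCP at [0.249, 0.546, 0.256] pointing down, gripper open.
Joint ranges: [-2.67, 2.67], [-0.69, 1.73], [-1.03, 1.25], [-2.08, 2.16], [-1.42, 1.45], [-3.14, 3.14]. Speed limits (rad/s): [2.39, 2.39, 3.01, 3.14, 3.14, 3.14].

## Interface

Orientations are given as [roll, pitch, yaw] about the fixed x, y, z axes, in that order (R = Rz(yaw) Ry(pitch) Rx(roll)).
In Python, from workcell import monitor, imaging, r gives the robot as it stands.
- The arm moves only by the tool apply_moves, never from a script. Its argument "rows" is a list of rows, each a list of 7 numbers: the turn, a rotation vector about the world's x, y, z in degrees, then the shift along the world's x, y, z in cm, then the closure, from -1 (fully open) to 1 (shut). In form: [[ax, ay, az, tx, ty, tz, fingers], ...]. A call has 1 to 12 rows; each row shifts and turns the commanded pose from where the row before left it; what a row does not reach is not made up. A row lasts 1/10 s, in which the tool goes at most 50 mm and 8.59 degrees, less where a joint would pass 70% of its speed; a pose out of reach is approached as far as the arm can. A call with a gripper value outside its range is refused whole. The fingers move at their own pace and stop on an object; the grip force is fixed at half the most. Time passes only in rows, so rows that do not move let the fingers close. It gives the time, the measured TCP pose, the force, the opening and the grip force at its end, in the units of the state.
- monitor.state(): the state, without advancing time (a new reading comes with each control period).
- imaging.camera(name): name is "scene" or "top" or "wrist"; returns the picture (420x560x3 uint8, blue, green, red); there is no depth.
- imaging.camera_info(name): a dict with "vertical_fov" (degrees; the focal length in pixels is half the picture's height over the tangent of half this angle, whatever the lens; pixels are square), "cx", "cy" (the principal point, pixels), "camera_from_world" (4x4, takes a point from world to camera coordinates); the wrist camera has in their place "hand_eye" (4x4, takes a point from camera to tool coordinates, whose origin is the TCP and whose axes are the flange's). Camera axes: x right, y down, z forward; pixel columns grow to the right and rows downward; lengths in m; the calibration is good to about 2 mm. A picture is of the moment at which its call begins: read the wrist's pose just before it. camera_info takes no time and is no camera call.
- r.job_done(): hands the job in; it is judged then, once.
The state is a dict: "clock": time; "joint_pos": joint angles; "qd": joint speeds; "joint_torque": joint torques, N m; "ee_pos": TCP position; "ee_rot": TCP orientation; "ft_force": force on the tool from outside, world axes, zero at the start; "wrist_torque": the same for the moment, N m; "width": finger opening in m; "gripper_force": force on a finger pad.
Only numpy, scipy, OpenCV 4.12 (cv2) and the standard library are available. Lean on these libraries where they do the work, as an engineer would, in place of code of your own. Each camera call takes 0.05 s, during which the arm holds its last target. There are 200 camera calls.

## Task

Close three of the paint pots in the tray by pressing their stoppers straight down with the fingertips until each is fully home: yellow first, then red, then blue, so that no dark paint is carried to a lighter pot. Press lightly, never ramming a stopper, and leave the pots standing in their places: do not lift, tip or shove them. The white pot is still in use, so leave its stopper up, and leave the clay figures and the mug where they are.

Things in the scene. Friction and masses are not known exactly. Their poses are not given: they have to be found in the camera images.
- tray: pale wooden tray fixed to the table, 92 x 372 x 16 mm (its own x, y, z), walls and floor 5 mm thick; origin: centre of its underside; its long axis is y. In it stand, in one row along y about 70 mm apart and in any order, four paint pots and a small clay duck.
- yellow_pot: loose upright round paint pot of grey plastic with a yellow band and a yellow stopper, 55 mm in diameter, 60 mm high to the rim, about 0.25 kg; origin: centre of its underside, z up.
- yellow_top (a point): centre of the flat top of the yellow stopper's springy rubber cap, 36 mm in diameter, where to press. Above the pot's underside it is 92 mm with the stopper fully up, 80 mm with it home and nothing pressing. The cap itself yields about 1 mm per 1.5 N (at most 8 mm, 12 N) and springs back: keep pressing past this give until the stopper has gone down; 5 to 8 N is plenty, over 25 N is ramming.
- yellow_stopper (a joint): how far the yellow stopper (a disc 45 mm in diameter, 6 mm thick, that carries the cap) is pushed down into its pot, in m: 0 = fully up (12 mm gap between disc and rim), 0.012 = fully home (disc on the rim, a hard stop). It starts 0 to 3 mm in, slides under about 3 N and stays where it is left.
- red_pot: loose upright round paint pot of grey plastic with a red band and a red stopper, 55 mm in diameter, 60 mm high to the rim, about 0.25 kg; origin: centre of its underside, z up.
- red_top (a point): centre of the flat top of the red stopper's springy rubber cap, 36 mm in diameter, where to press. Above the pot's underside it is 92 mm with the stopper fully up, 80 mm with it home and nothing pressing. The cap itself yields about 1 mm per 1.5 N (at most 8 mm, 12 N) and springs back: keep pressing past this give until the stopper has gone down; 5 to 8 N is plenty, over 25 N is ramming.
- red_stopper (a joint): how far the red stopper (a disc 45 mm in diameter, 6 mm thick, that carries the cap) is pushed down into its pot, in m: 0 = fully up (12 mm gap between disc and rim), 0.012 = fully home (disc on the rim, a hard stop). It starts 0 to 3 mm in, slides under about 3 N and stays where it is left.
- blue_pot: loose upright round paint pot of grey plastic with a blue band and a blue stopper, 55 mm in diameter, 60 mm high to the rim, about 0.25 kg; origin: centre of its underside, z up.
- blue_top (a point): centre of the flat top of the blue stopper's springy rubber cap, 36 mm in diameter, where to press. Above the pot's underside it is 92 mm with the stopper fully up, 80 mm with it home and nothing pressing. The cap itself yields about 1 mm per 1.5 N (at most 8 mm, 12 N) and springs back: keep pressing past this give until the stopper has gone down; 5 to 8 N is plenty, over 25 N is ramming.
- blue_stopper (a joint): how far the blue stopper (a disc 45 mm in diameter, 6 mm thick, that carries the cap) is pushed down into its pot, in m: 0 = fully up (12 mm gap between disc and rim), 0.012 = fully home (disc on the rim, a hard stop). It starts 0 to 3 mm in, slides under about 3 N and stays where it is left.
- white_pot: loose upright round paint pot of grey plastic with a white band and a white stopper, 55 mm in diameter, 60 mm high to the rim, about 0.25 kg; origin: centre of its underside, z up. Its stopper is to stay up.
- white_top (a point): centre of the flat top of the white stopper's springy rubber cap, 36 mm in diameter, where to press. Above the pot's underside it is 92 mm with the stopper fully up, 80 mm with it home and nothing pressing. The cap itself yields about 1 mm per 1.5 N (at most 8 mm, 12 N) and springs back: keep pressing past this give until the stopper has gone down; 5 to 8 N is plenty, over 25 N is ramming.
- white_stopper (a joint): how far the white stopper (a disc 45 mm in diameter, 6 mm thick, that carries the cap) is pushed down into its pot, in m: 0 = fully up (12 mm gap between disc and rim), 0.012 = fully home (disc on the rim, a hard stop). It starts 0 to 3 mm in, slides under about 3 N and stays where it is left.
- duck: loose little yellow clay duck, 40 mm wide, 42 mm high, in the tray; origin: centre of its underside
- octopus: loose teal clay octopus on five legs, 90 mm across, 64 mm high, on the table; origin: centre of its underside
- snowman: loose brown clay snowman, 42 mm wide, 58 mm high, on the table; origin: centre of its underside
- cone: loose red clay cone, 44 mm wide, 77 mm high, on the table; origin: centre of its underside
- mug: loose white mug, 76 mm wide, 95 mm high, on the table; origin: centre of its underside
Not all that is in view belongs to the job. There is more than one size of the blue_pot; the job needs the larger.

How it is judged:
By the outcome, as a careful person would: the job done as asked, in the order asked, and still so for the second after the job is handed in, with the robot touching nothing.
It also fails if it takes over 45 s, if anything falls off the work surface, if the arm or the gripper's body presses on something with over 40 N, if the wrist force passes 120 N, or if a joint passes its speed limit or range.

## Working session

There is one attempt and no reset: what is moved stays moved. The work goes in short steps, Python scripts to look and compute and a tool call to move; the robot and the scene stay as the last step left them, time stands still between calls to the robot, and variables do not carry over. Pictures are saved under pics/ and viewed, at most 10 in all, crops included, and the job is handed in when it is done.

Besides the shell and the picture viewer there is one more tool, called after ">>>" as name(argument=value, ...) on one line, values as JSON. apply_moves: Moves the arm, as the interface text tells. Its arguments: {"type":"object","properties":{"rows":{"type":"array"}},"required":["rows"]}

```bash
mkdir -p pics; python3 - <<'E'
from workcell import monitor, imaging, r
import cv2,numpy as np
print(monitor.state())
for n in("scene","top","wrist"):
    print(n,imaging.camera_info(n))
a=imaging.camera("top");b=imaging.camera("scene")
np.save("top.npy",a);np.save("scene.npy",b)
cv2.imwrite("pics/top.png",a);cv2.imwrite("pics/scene.png",b)
E
```

```text
{'clock': 0.0, 'joint_pos': array([ 1.14298959e+00,  3.14237792e-01, -4.80504462e-02,  1.21019966e+00,
       -9.89802966e-07,  1.57075991e+00]), 'qd': array([ 9.60393334e-04, -1.46338269e-03,  9.57894257e-05, -1.21039400e-03,
        2.35671170e-03,  7.17323409e-04]), 'joint_torque': array([ 7.05069378e-04, -5.39590538e+01,  3.39749086e+01,  1.92182092e-02,
       -4.22950541e-05, -2.27465620e-06]), 'ee_pos': array([0.24870942, 0.54545163, 0.25544002]), 'ee_rot': array([-3.13990108e+00,  9.28207944e-07,  2.71382233e+00]), 'ft_force': array([ 0.24669696, -0.78306389, -0.52400569]), 'wrist_torque': array([0.0066734 , 0.00117237, 0.02964548]), 'gripper_force': 0.0, 'width': 0.08560282754936913}
scene {'vertical_fov': 51.24291651670379, 'cx': 270.81103845137255, 'cy': 205.23691017449218, 'camera_from_world': array([[ 0.63221184,  0.77442928, -0.02382185, -0.33959552],
       [ 0.44186114, -0.38563205, -0.80996707, -0.13726603],
       [-0.63644869,  0.50154482, -0.58599135,  1.48349569],
       [ 0.        ,  0.        ,  0.        ,  1.        ]])}
top {'vertical_fov': 44.7996727089771
[... 163 characters left out ...]
    [-9.97747327e-01,  7.95595052e-03, -6.66106147e-02,
         5.50866048e-01],
       [ 6.65019347e-02, -1.32221952e-02, -9.97698685e-01,
         1.61139974e+00],
       [ 0.00000000e+00,  0.00000000e+00,  0.00000000e+00,
         1.00000000e+00]])}
wrist {'vertical_fov': 67.14213532829085, 'cx': 284.54941368910966, 'cy': 205.8225945952992, 'hand_eye': array([[ 5.27180553e-04, -9.58703266e-01, -2.84407752e-01,
         7.36285192e-02],
       [ 9.99999159e-01,  1.68459947e-04,  1.28574909e-03,
         3.64896253e-04],
       [-1.18474054e-03, -2.84408191e-01,  9.58702549e-01,
        -1.17356265e-01],
       [ 0.00000000e+00,  0.00000000e+00,  0.00000000e+00,
         1.00000000e+00]])}
```

View pics/top.png

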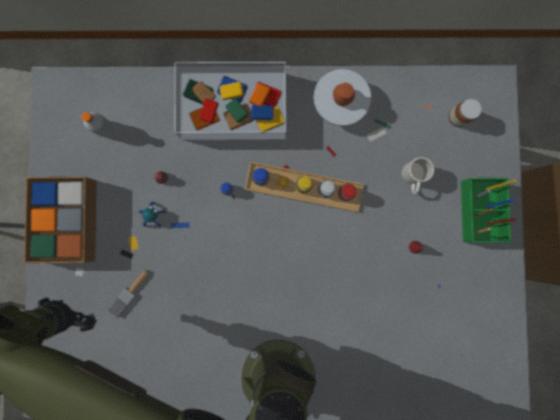

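View pics/scene.png

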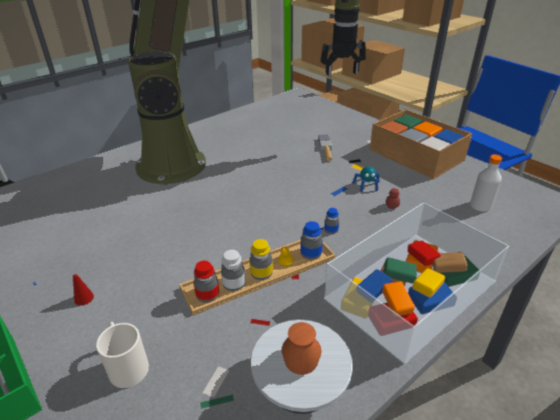

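The top view shows the tray row as blue (261,176), duck (283,182), yellow (305,184), white (328,188) and red (349,191). The small blue decoy pot stands outside the tray at (227,188). I'll triangulate the caps next.

```bash
cat >h.py <<'E'
import numpy as np,cv2
from workcell import monitor, imaging, r
from scipy.spatial.transform import Rotation as R
def cam(n,st=None):
    i=imaging.camera_info(n); f=210/np.tan(np.radians(i["vertical_fov"]/2))
    if n=="wrist":
        T=np.eye(4);T[:3,:3]=R.from_euler("xyz",st["ee_rot"]).as_matrix();T[:3,3]=st["ee_pos"]
        W=T@i["hand_eye"]
    else: W=np.linalg.inv(i["camera_from_world"])
    return W,f,i["cx"],i["cy"]
def ray(c,u,v):
    W,f,cx,cy=c
    return W[:3,3],W[:3,:3]@np.array([(u-cx)/f,(v-cy)/f,1])
def plane(c,u,v,z):
    o,d=ray(c,u,v); return o+d*(z-o[2])/d[2]
def proj(c,p):
    W,f,cx,cy=c; q=W[:3,:3].T@(np.array(p)-W[:3,3]); return f*q[0]/q[2]+cx,f*q[1]/q[2]+cy
def mask(im,col):
    h=cv2.cvtColor(im,cv2.COLOR_BGR2HSV);H,S,V=cv2.split(h)
    if col=="white": return ((S<60)&(V>140)).astype(np.uint8)
    k={"blue":(H>105)&(H<130)&(S>140),"yellow":(H>20)&(H<33)&(S>170)&(V>110),"red":((H<6)|(H>173))&(S>160)}[col]
    return (k&(V>60)).astype(np.uint8)
E
python3 - <<'E'
from h import *
t=np.load("top.npy");c=cam("top");s=cam("scene");im=np.load("scene.npy")
g={"blue":(261,176),"yellow":(305,184),"white":(328,188),"red":(349,191)}
for k,(u,v) in g.items():
    n,l,st,ce=cv2.connectedComponentsWithStats(mask(t,k))
    j=min(range(1,n),key=lambda j:np.hypot(*(ce[j]-(u,v))) if st[j,4]>20 else 99)
    p=plane(c,*ce[j],.096)
    q=proj(s,p)
    n2,l2,s2,c2=cv2.connectedComponentsWithStats(mask(im,k))
    j2=min(range(1,n2),key=lambda j:np.hypot(*(c2[j]-q)) if s2[j,4]>20 else 99)
    print(k,ce[j],st[j],p.round(4),"scene pred",np.round(q),s2[j2],c2[j2].round())
E
```

```text
blue [259.80147059 174.91911765] [254 169  13  13 136] [0.6306 0.0498 0.096 ] scene pred [311. 224.] [304 222  18  15 212] [312. 229.]
yellow [304.54545455 182.52066116] [299 177  12  12 121] [ 0.6063 -0.0867  0.096 ] scene pred [260. 243.] [252 240  18  16 235] [260. 248.]
white [326.74285714 186.8       ] [321 181  12  12 105] [ 0.5926 -0.1544  0.096 ] scene pred [232. 253.] [238 274   6  12  45] [241. 280.]
red [348.7007874  190.45669291] [343 184  13  14 127] [ 0.5809 -0.2215  0.096 ] scene pred [203. 264.] [195 261  19  17 268] [204. 269.]
```

>>> apply_moves(rows=[[0, 0, -4, 2.0, -3.5, -0.3, 1], [0, 0, -4, 2.0, -3.5, -0.3, 1], [0, 0, -4, 2.0, -3.5, -0.3, 1], [0, 0, -4, 2.0, -3.5, -0.3, 1], [0, 0, -4, 2.0, -3.5, -0.3, 1], [0, 0, -4, 2.0, -3.5, -0.3, 1], [0, 0, -4, 2.0, -3.5, -0.3, 1], [0, 0, -4, 2.0, -3.5, -0.3, 1], [0, 0, -4, 2.0, -3.5, -0.3, 1], [0, 0, -4, 2.0, -3.5, -0.3, 1], [0, 0, -4, 2.0, -3.5, -0.3, 1], [0, 0, -4, 2.0, -3.5, -0.3, 1]])

```text
clock: 1.3
ee_pos: [0.4893, 0.1243, 0.22]
ee_rot: [-3.141, -0.0, 1.873]
ft_force: [-0.4, 1.1, 0.5]
width: 0.0
gripper_force: 0.0
```

>>> apply_moves(rows=[[0, 0, -4, 2.0, -3.5, -0.3, 1], [0, 0, -4, 2.0, -3.5, -0.3, 1], [0, 0, -4, 2.0, -3.5, -0.3, 1], [0, 0, -4, 2.0, -3.5, -0.3, 1], [0, 0, -4, 2.0, -3.5, -0.3, 1], [0, 0, -4, 1.5, -3.5, -0.3, 1], [0, 0, 0, 0, 0, 0, 1], [0, 0, 0, 0, 0, 0, 1], [0, 0, 0, 0, 0, 0, 1]])

```text
clock: 2.2
ee_pos: [0.6033, -0.0834, 0.202]
ee_rot: [-3.141, -0.0, 1.458]
ft_force: [-0.2, -0.2, 0.8]
width: 0.0001
gripper_force: 0.0
```

```bash
python3 - <<'E'
from h import *
st=monitor.state(); im=imaging.camera("wrist"); c=cam("wrist",st)
print(st["ee_pos"],st["ee_rot"],st["width"],st["ft_force"])
for k,p in {"yellow":(.6063,-.0867,.096),"blue":(.6306,.0498,.096),"red":(.5809,-.2215,.096)}.items():
    q=proj(c,p);n,l,s,ce=cv2.connectedComponentsWithStats(mask(im,k))
    print(k,np.round(q),[(s[j].tolist(),ce[j].round(),plane(c,*ce[j],.096).round(4)) for j in range(1,n) if s[j,4]>150])
cv2.imwrite("pics/w1.png",im)
E
```

```text
[ 0.60332184 -0.08337825  0.2020009 ] [-3.14055864e+00 -3.90144507e-04  1.45808119e+00] 0.00010445192520959662 [-0.23615075 -0.17910158  0.78538547]
yellow [290. 219.] [([527, 52, 33, 49, 1147], array([543.,  73.]), array([ 0.7814, -0.005 ,  0.096 ])), ([271, 99, 43, 44, 1344], array([293., 121.]), array([ 0.6157, -0.0165,  0.096 ])), ([259, 165, 60, 34, 306], array([287., 173.]), array([ 0.6075, -0.0521,  0.096 ])), ([262, 184, 56, 56, 2435], array([290., 211.]), array([ 0.6063, -0.0808,  0.096 ]))]
blue [306.   8.] [([274, 0, 66, 51, 2797], array([307.,  22.]), array([0.6303, 0.0421, 0.096 ])), ([534, 0, 26, 54, 834], array([550.,  31.]), array([0.7826, 0.0194, 0.096 ])), ([269, 27, 66, 43, 311], array([295.,  59.]), array([0.6211, 0.0215, 0.096 ]))]
red [278. 368.] [([340, 117, 15, 23, 196], array([345., 128.]), array([ 0.6508, -0.0253,  0.096 ])), ([382, 243, 35, 31, 352], array([399., 258.]), array([ 0.6862, -0.1275,  0.096 ])), ([278, 333, 14, 28, 301], array([285., 348.]), array([ 0.589 , -0.2008,  0.096 ]))]
```

View pics/w1.png

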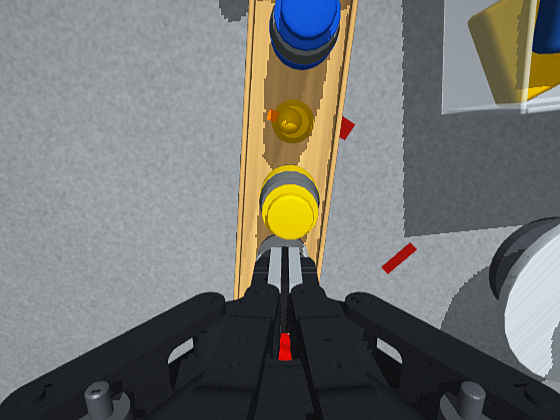

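The wrist view shows the yellow cap at (291,216), within 3 px of the prediction. The duck is at (291,121) and blue at (307,18). Now going down on yellow.

>>> apply_moves(rows=[[0, 0, 0, 0.3, -0.25, -1.5, 1], [0, 0, 0, 0, 0, -2.5, 1], [0, 0, 0, 0, 0, -2.0, 1], [0, 0, 0, 0, 0, -1, 1], [0, 0, 0, 0, 0, -0.4, 1], [0, 0, 0, 0, 0, -0.2, 1], [0, 0, 0, 0, 0, -0.2, 1], [0, 0, 0, 0, 0, 0, 1]])

```text
clock: 3.05
ee_pos: [0.6074, -0.0866, 0.1249]
ee_rot: [3.14, 0.0, 1.457]
ft_force: [0.3, 0.3, 0.5]
width: 0.0001
gripper_force: 0.0
```

>>> apply_moves(rows=[[0, 0, 0, 0, 0, -0.2, 1], [0, 0, 0, 0, 0, -0.2, 1], [0, 0, 0, 0, 0, -0.1, 1], [0, 0, 0, 0, 0, 0, 1], [0, 0, 0, 0, 0, 0, 1]])

```text
clock: 3.55
ee_pos: [0.6074, -0.0866, 0.1197]
ee_rot: [3.141, 0.0, 1.457]
ft_force: [1.0, 0.1, 2.8]
width: -0.0001
gripper_force: 1.2
```

>>> apply_moves(rows=[[0, 0, 0, 0, 0, -0.2, 1], [0, 0, 0, 0, 0, -0.2, 1], [0, 0, 0, 0, 0, -0.2, 1], [0, 0, 0, 0, 0, -0.2, 1], [0, 0, 0, 0, 0, 0, 1], [0, 0, 0, 0, 0, 0, 1]])

```text
clock: 4.15
ee_pos: [0.6069, -0.0865, 0.1112]
ee_rot: [-3.142, -0.0, 1.457]
ft_force: [1.1, -0.0, 3.0]
width: -0.0001
gripper_force: 1.1
```

>>> apply_moves(rows=[[0, 0, 0, 0, 0, -0.2, 1], [0, 0, 0, 0, 0, -0.1, 1], [0, 0, 0, 0, 0, 0, 1], [0, 0, 0, 0, 0, 0, 1]])

```text
clock: 4.55
ee_pos: [0.607, -0.0866, 0.1083]
ee_rot: [3.141, -0.0, 1.457]
ft_force: [1.1, 0.4, 2.7]
width: -0.0003
gripper_force: 1.4
```

>>> apply_moves(rows=[[0, 0, 0, 0, 0, -0.2, 1], [0, 0, 0, 0, 0, -0.1, 1], [0, 0, 0, 0, 0, 0, 1], [0, 0, 0, 0, 0, 0, 1]])

```text
clock: 4.95
ee_pos: [0.6074, -0.0867, 0.1058]
ee_rot: [3.141, 0.0, 1.457]
ft_force: [1.4, -0.4, 5.7]
width: 0.0004
gripper_force: 3.2
```

>>> apply_moves(rows=[[0, 0, 0, 0, 0, -0.1, 1], [0, 0, 0, 0, 0, 0, 1], [0, 0, 0, 0, 0, 0, 1], [0, 0, 0, 0, 0, 0, 1]])

```text
clock: 5.35
ee_pos: [0.6074, -0.0867, 0.105]
ee_rot: [3.14, 0.0, 1.457]
ft_force: [1.8, -0.1, 7.8]
width: -0.0001
gripper_force: 3.7
```

>>> apply_moves(rows=[[0, 0, 0, 0, 0, 0.5, 1], [0, 0, 0, 0, 0, 1.5, 1], [0, 0, 0, 0, 0, 3, 1], [0, 0, 0, 0, 0, 3, 1], [0, 0, 0, -0.6, -3.5, 0, 1], [0, 0, 0, -0.7, -3.5, 0, 1], [0, 0, 0, -0.7, -3.5, 0, 1], [0, 0, 0, -0.6, -3.0, 0, 1], [0, 0, 0, 0, 0, 0, 1], [0, 0, 0, 0, 0, 0, 1]])

```text
clock: 6.35
ee_pos: [0.5798, -0.2217, 0.1833]
ee_rot: [-3.139, -0.001, 1.456]
ft_force: [-0.3, 0.3, -0.0]
width: 0.0004
gripper_force: 0.0
```

```bash
python3 - <<'E'
from h import *
st=monitor.state(); im=imaging.camera("wrist"); c=cam("wrist",st)
print(st["ee_pos"],st["ft_force"])
for k,p in {"yellow":(.6063,-.0867,.085),"white":(.5926,-.1544,.096),"red":(.5809,-.2215,.096)}.items():
    print(k,np.round(proj(c,p)))
n,l,s,ce=cv2.connectedComponentsWithStats(mask(im,"red"))
print([(s[j].tolist(),ce[j].round(),plane(c,*ce[j],.096).round(4)) for j in range(1,n) if s[j,4]>150])
cv2.imwrite("pics/w2.png",im)
E
```

```text
[ 0.57975401 -0.221693    0.18334942] [-0.34000252  0.3297849  -0.01015947]
yellow [305.   1.]
white [295. 120.]
red [288. 223.]
[([409, 108, 43, 42, 578], array([430., 128.]), array([ 0.6766, -0.1687,  0.096 ])), ([256, 167, 62, 33, 321], array([286., 175.]), array([ 0.5834, -0.188 ,  0.096 ])), ([258, 187, 61, 61, 2801], array([288., 217.]), array([ 0.5813, -0.2167,  0.096 ]))]
```

View pics/w2.png

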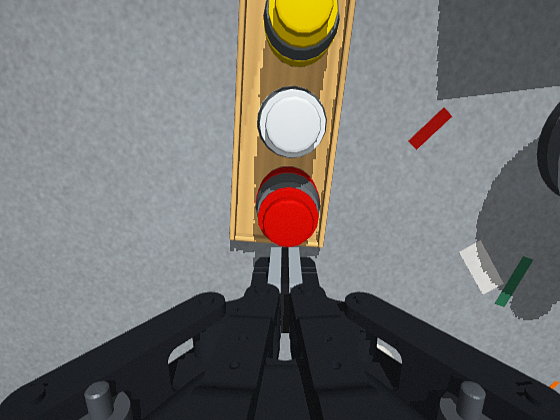

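The wrist view shows the red cap at (288,221) against a prediction of (288,223), with white at (293,122) standing undisturbed. Now pressing red.

>>> apply_moves(rows=[[0, 0, 0, 0.1, 0.1, -2.0, 1], [0, 0, 0, 0, 0, -2.0, 1], [0, 0, 0, 0, 0, -1.2, 1], [0, 0, 0, 0, 0, -0.6, 1], [0, 0, 0, 0, 0, -0.3, 1], [0, 0, 0, 0, 0, -0.2, 1], [0, 0, 0, 0, 0, -0.2, 1], [0, 0, 0, 0, 0, 0, 1]])

```text
clock: 7.2
ee_pos: [0.5824, -0.2207, 0.1198]
ee_rot: [3.141, 0.0, 1.457]
ft_force: [-0.5, 0.2, 0.0]
width: -0.0003
gripper_force: 0.2
```

>>> apply_moves(rows=[[0, 0, 0, 0, 0, -0.2, 1], [0, 0, 0, 0, 0, -0.2, 1], [0, 0, 0, 0, 0, -0.2, 1], [0, 0, 0, 0, 0, -0.2, 1], [0, 0, 0, 0, 0, 0, 1], [0, 0, 0, 0, 0, 0, 1]])

```text
clock: 7.8
ee_pos: [0.5823, -0.2207, 0.1114]
ee_rot: [3.141, 0.0, 1.457]
ft_force: [2.0, -0.6, 2.1]
width: -0.0004
gripper_force: 1.1
```

>>> apply_moves(rows=[[0, 0, 0, 0, 0, -0.2, 1], [0, 0, 0, 0, 0, -0.2, 1], [0, 0, 0, 0, 0, -0.1, 1], [0, 0, 0, 0, 0, 0, 1], [0, 0, 0, 0, 0, 0, 1]])

```text
clock: 8.3
ee_pos: [0.5823, -0.2207, 0.1067]
ee_rot: [3.141, 0.0, 1.457]
ft_force: [2.5, -1.2, 5.5]
width: 0.0002
gripper_force: 2.5
```

>>> apply_moves(rows=[[0, 0, 0, 0, 0, -0.1, 1], [0, 0, 0, 0, 0, 0, 1], [0, 0, 0, 0, 0, 0, 1], [0, 0, 0, 0, 0, 0, 1]])

```text
clock: 8.7
ee_pos: [0.5823, -0.2207, 0.1059]
ee_rot: [3.141, 0.0, 1.457]
ft_force: [1.7, -0.3, 5.8]
width: 0.0002
gripper_force: 3.1
```

>>> apply_moves(rows=[[0, 0, 0, 0, 0, -0.1, 1], [0, 0, 0, 0, 0, 0, 1], [0, 0, 0, 0, 0, 0, 1], [0, 0, 0, 0, 0, 0, 1]])

```text
clock: 9.1
ee_pos: [0.5824, -0.2207, 0.1051]
ee_rot: [3.14, 0.0, 1.457]
ft_force: [1.2, 0.7, 8.2]
width: 0.0
gripper_force: 3.7
```

>>> apply_moves(rows=[[0, 0, 0, 0, 0, 0.5, 1], [0, 0, 0, 0, 0, 1.5, 1], [0, 0, 0, 0, 0, 3, 1], [0, 0, 0, 0, 0, 3, 1], [0, 0, 0, 0.7, 3.9, 0, 1], [0, 0, 0, 0.7, 3.9, 0, 1], [0, 0, 0, 0.7, 3.9, 0, 1], [0, 0, 0, 0.7, 3.9, 0, 1], [0, 0, 0, 0.7, 3.9, 0, 1], [0, 0, 0, 0.7, 3.9, 0, 1], [0, 0, 0, 0.6, 3.6, 0, 1], [0, 0, 0, 0, 0, 0, 1]])

```text
clock: 10.3
ee_pos: [0.6293, 0.0535, 0.1832]
ee_rot: [-3.139, -0.001, 1.462]
ft_force: [0.5, -0.1, -0.0]
width: 0.0001
gripper_force: 0.0
```

>>> apply_moves(rows=[[0, 0, 0, 0, 0, 0, 1], [0, 0, 0, 0, 0, 0, 1]])

```text
clock: 10.5
ee_pos: [0.6291, 0.0485, 0.1837]
ee_rot: [-3.14, 0.001, 1.456]
ft_force: [-0.6, -0.9, 0.2]
width: 0.0002
gripper_force: 0.0
```

```bash
python3 - <<'E'
from h import *
st=monitor.state(); im=imaging.camera("wrist"); c=cam("wrist",st)
print(st["ee_pos"],st["ft_force"],np.round(proj(c,(.6306,.0498,.096))))
n,l,s,ce=cv2.connectedComponentsWithStats(mask(im,"blue"))
print([(s[j].tolist(),ce[j].round(),plane(c,*ce[j],.096).round(4)) for j in range(1,n) if s[j,4]>150])
cv2.imwrite("pics/w3.png",im)
E
```

```text
[0.62913246 0.04854366 0.1836608 ] [-0.5768202  -0.92557243  0.24384901] [288. 221.]
[([200, 37, 46, 49, 1727], array([223.,  61.]), array([0.6031, 0.1543, 0.096 ])), ([224, 52, 33, 43, 167], array([247.,  81.]), array([0.6159, 0.1419, 0.096 ])), ([501, 136, 59, 90, 4490], array([533., 183.]), array([0.7945, 0.0582, 0.096 ])), ([258, 162, 62, 33, 304], array([288., 170.]), array([0.6343, 0.0853, 0.096 ])), ([260, 181, 61, 60, 2814], array([290., 210.]), array([0.6329, 0.0575, 0.096 ]))]
```

View pics/w3.png

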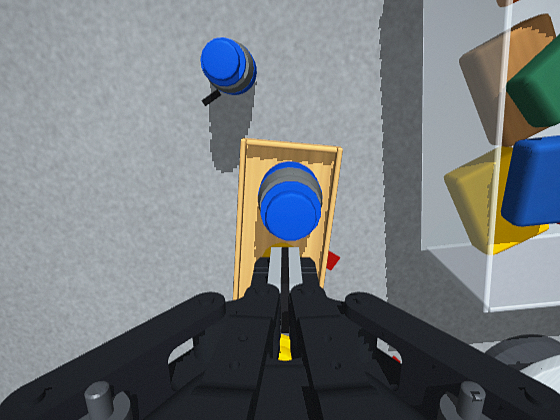

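The wrist view shows the large blue cap at (291,214), about 3 mm further +y than predicted. The small decoy pot is at (223,61) and the bin edge stays clear at column 425 and beyond. I'll press blue with that small correction.

>>> apply_moves(rows=[[0, 0, 0, 0.2, 0.3, -2.0, 1], [0, 0, 0, 0, 0, -2.0, 1], [0, 0, 0, 0, 0, -1.2, 1], [0, 0, 0, 0, 0, -0.6, 1], [0, 0, 0, 0, 0, -0.2, 1], [0, 0, 0, 0, 0, -0.2, 1], [0, 0, 0, 0, 0, -0.2, 1], [0, 0, 0, 0, 0, 0, 1]])

```text
clock: 11.35
ee_pos: [0.6322, 0.0524, 0.1207]
ee_rot: [3.141, -0.0, 1.457]
ft_force: [-0.6, 0.6, -0.5]
width: -0.0001
gripper_force: 0.0
```

>>> apply_moves(rows=[[0, 0, 0, 0, 0, -0.2, 1], [0, 0, 0, 0, 0, -0.2, 1], [0, 0, 0, 0, 0, -0.2, 1], [0, 0, 0, 0, 0, -0.2, 1], [0, 0, 0, 0, 0, 0, 1], [0, 0, 0, 0, 0, 0, 1]])

```text
clock: 11.95
ee_pos: [0.6323, 0.0525, 0.1124]
ee_rot: [3.141, -0.0, 1.457]
ft_force: [0.6, 0.6, 2.0]
width: -0.0002
gripper_force: 1.2
```

>>> apply_moves(rows=[[0, 0, 0, 0, 0, -0.2, 1], [0, 0, 0, 0, 0, -0.2, 1], [0, 0, 0, 0, 0, -0.1, 1], [0, 0, 0, 0, 0, 0, 1], [0, 0, 0, 0, 0, 0, 1]])

```text
clock: 12.45
ee_pos: [0.6322, 0.0525, 0.1075]
ee_rot: [3.141, -0.0, 1.457]
ft_force: [1.3, 0.5, 3.3]
width: -0.0001
gripper_force: 1.9
```

>>> apply_moves(rows=[[0, 0, 0, 0, 0, -0.2, 1], [0, 0, 0, 0, 0, 0, 1], [0, 0, 0, 0, 0, 0, 1], [0, 0, 0, 0, 0, 0, 1]])

```text
clock: 12.85
ee_pos: [0.6323, 0.0525, 0.1058]
ee_rot: [3.141, -0.0, 1.457]
ft_force: [0.5, 0.4, 7.2]
width: 0.0003
gripper_force: 3.1
```

>>> apply_moves(rows=[[0, 0, 0, 0, 0, -0.1, 1], [0, 0, 0, 0, 0, 0, 1], [0, 0, 0, 0, 0, 0, 1], [0, 0, 0, 0, 0, 0, 1]])

```text
clock: 13.25
ee_pos: [0.6324, 0.0525, 0.105]
ee_rot: [3.14, -0.0, 1.457]
ft_force: [1.0, 0.6, 7.2]
width: -0.0002
gripper_force: 3.7
```

>>> apply_moves(rows=[[0, 0, 0, 0, 0, 0.5, 1], [0, 0, 0, 0, 0, 1.5, 1], [0, 0, 0, 0, 0, 3, 1], [0, 0, 0, 0, 0, 3, 1], [0, 0, 0, 0, 0, 3, 1], [0, 0, 0, -3, 0, 2, 1], [0, 0, 0, -4, 0, 1, 1], [0, 0, 0, -4, 0, 0, 1], [0, 0, 0, -4, 0, 0, 1], [0, 0, 0, 0, 0, 0, 1], [0, 0, 0, 0, 0, 0, 1], [0, 0, 0, 0, 0, 0, 1]])

```text
clock: 14.45
ee_pos: [0.4824, 0.0524, 0.2441]
ee_rot: [-3.142, 0.0, 1.457]
ft_force: [0.4, 0.4, -0.4]
width: -0.0001
gripper_force: 0.0
```

```bash
python3 - <<'E'
from h import *
im=imaging.camera("scene");o=np.load("scene.npy")
f=lambda a:cv2.resize(a[205:315,170:350],None,fx=4,fy=2.7*1.48,interpolation=cv2.INTER_CUBIC)[:440]
a=cv2.resize(o[210:312,170:350],None,fx=2.9,fy=2.9);b=cv2.resize(im[210:312,170:350],None,fx=2.9,fy=2.9)
cv2.imwrite("pics/cmp.png",np.vstack([a,b]))
print(monitor.state()["ft_force"])
E
```

```text
[-0.52193808 -0.09488594 -0.02238397]
```

View pics/cmp.png

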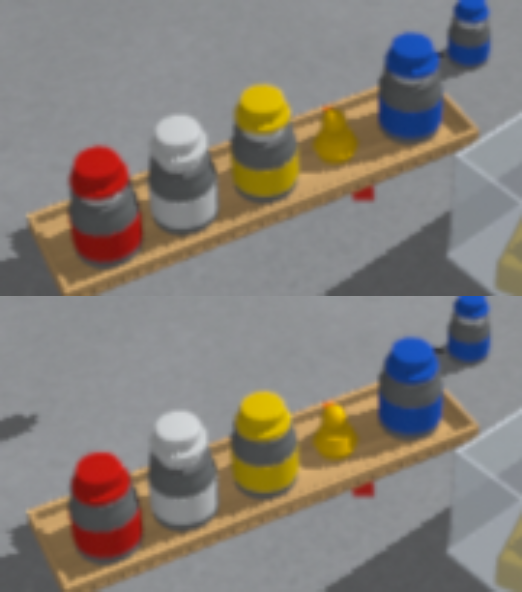

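The before/after crop shows the red, yellow and blue caps each about 10 px lower and seated. White is still up, and the pots and duck haven't moved.

```bash
python3 -c "
from workcell import r
print(r.job_done())"
```

```text
the job is handed in; nothing more can be done
None
```

The yellow, red and blue stoppers were pressed home in that order at no more than about 8 N measured; the white stopper is still up, the pots and duck look unmoved in the before/after picture, and the job is handed in.

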